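# Put the stain sticks away in the laundry caddy

## Task

Lift the aluminium tray off the two steel canisters that it covers and set it down flat on the black rubber mat. Then take the two stain sticks out of their slanted drip stands and drop each one, cap up, into the canister of its size: the slim stick into the narrow canister and the stout stick into the wide one, each standing on the canister's floor. Leave everything else on the table where it is.

Things in the scene. Friction and masses are not known exactly. Their poses are not given: they have to be found in the camera images.
- tray: loose aluminium tray, 84 (x) x 170 (y) mm, 0.25 kg, stacked on both canisters. Origin: centre of its underside (edge of the skirt); z up. An 8 mm deep skirt (inside 60 x 152 mm) hangs below its 5 mm floor around the canisters: lift it straight up more than 8 mm first. Set down, it stands on the skirt's edge. Its rim ends 25 mm above the origin.
- tray_handle (a point): centre of the tray's black handle bar, 55 mm above the tray's origin: a level bar 12 mm thick (tray x), 12 mm high, 80 mm long (tray y), on two posts 36 mm either side; 42 mm above the tray's floor, free below between the posts.
- mat: black rubber mat fixed to the table, 170 mm (x) x 260 mm (y), 3 mm thick. Origin: centre of its underside, on the table. The tray fits on it with its long side along the mat's long side (y).
- slim_stick: loose round slim stain stick, grey with a black cap, 20 mm diameter (cap 20.4 mm), 175 mm long, about 0.06 kg. Origin: centre of its foot (the lower, grey end); z runs along the stick to the capped end. It starts leaning about 35 degrees from upright, capped end up and towards the robot, loosely in its drip stand.
- stout_stick: loose round stout stain stick, grey with a black cap, 34 mm diameter (cap 34.4 mm), 155 mm long, about 0.13 kg. Origin: centre of its foot (the lower, grey end); z runs along the stick to the capped end. It starts leaning about 35 degrees from upright, capped end up and towards the robot, loosely in its drip stand.
- slim_stand: fixed white drip stand that holds the slim stick: a square socket (26 mm inside, 34 mm outside, 80 mm long with a 4 mm floor) leaning 35 degrees from upright towards the stand's -x, on a foot 130 x 60 x 8 mm. Origin: under the socket, on the table. The stick comes out along its own axis: about 76 mm of it sits inside.
- stout_stand: the same kind of fixed white stand for the stout stick: socket 40 mm inside, 48 mm outside, 80 mm long with a 4 mm floor, leaning 35 degrees towards its -x. Origin: under the socket, on the table. About 76 mm of the stick sits inside.
- narrow_canister: fixed square steel canister, 34 mm outside, 28 mm inside, 100 mm tall with a 3 mm floor, open at the top, on an 8 mm thick grey foot plate that both canisters share (84 mm between their centres, along the canisters' y). Origin: centre of its underside; z up.
- narrow_canister_floor (a point): centre of the narrow canister's inner floor, 97 mm below its mouth.
- wide_canister: fixed square steel canister, 48 mm outside, 42 mm inside, otherwise as the narrow one. Origin: centre of its underside; z up.
- wide_canister_floor (a point): centre of the wide canister's inner floor, 97 mm below its mouth.
- dosing_cup: bystander, loose, not to be moved: a small white plastic cup, 60 mm across, 50 mm tall. Origin: its underside.
- detergent: bystander, loose, not to be moved: blue plastic bottle, 80 mm across, 190 mm tall. Origin: its underside.
- powder_box: bystander, loose, not to be moved: cardboard carton, 60 x 90 x 150 mm tall. Origin: its underside.
- lint_brush: bystander, loose, not to be moved: hand brush with a wooden handle lying flat, 170 mm long. Origin: underside, near mid-length.
- token_dish: bystander, loose, not to be moved: shallow open steel dish, 70 x 70 x 30 mm. Origin: its underside.
- softener: bystander, loose, not to be moved: white jar, 60 mm across, 140 mm tall. Origin: its underside.
- can: bystander, loose, not to be moved: aluminium can, 60 mm across, 110 mm tall. Origin: its underside.
Mind the look-alikes: they are no part of the job. What is shaped like the slim_stick but pink or red is not meant.

How it is judged:
By the outcome, as a careful person would: the job done as asked, in the order asked, and still so for the second after the job is handed in, with the robot touching nothing.
It also fails if it takes over 72 s, if anything falls off the work surface, if the arm or the gripper's body presses on something with over 40 N, if the wrist force passes 120 N, or if a joint passes its speed limit or range.

## Robot

A 7-joint arm with a two-finger parallel gripper is mounted at the origin on the work surface. World frame = base frame: x ahead of the robot, y to its left, z up, the work surface at z = 0. Lengths are in mm, angles in rad, forces in N, time in s.
With the tool pointing down it reaches from about 400 to 875 mm from the base axis. Payload 19.3 kg.
Tool frame: the origin (TCP) lies at the very end of the fingers, on their centre line; the grasp point (between the pads) lies 19 mm behind it (grip_point_offset is the z of the grasp point in the tool frame, in mm); z points along the fingers, y is the line along which they close (so a half turn about z gives the same grasp; the last joint's range is limited). The gripper opens to 85 mm and grips with 20 to 120 N. Pads are 22 mm wide; open, the fingers measure 114 mm over their backs; the gripper's body (76 mm by 85 mm) begins 54 mm behind the grasp point. The pads swing forward as they close: fully open they stand 13 mm farther back than shut.
Start: joints at [1.189, 0.521, -0.036, 1.599, 0.021, 1.021, -0.113], TCP at [191.705, -594.865, 231.291] pointing down, gripper open.
Joint ranges: [-2.91, 2.91], [-0.3, 2.13], [-1.5, 1.42], [0.17, 2.43], [-1.26, 4.41], [0.16, 1.93], [-2.52, 2.52]. Speed limits (rad/s): [1.89, 1.89, 2.39, 2.39, 3.01, 3.01, 3.01].

## Interface

Orientations are given as a 3x3 rotation matrix whose columns are the frame's x, y, z axes.
In Python, from workcell import movep, movel, goto_joints, open_gripper, clamp, wait, inverse_kinematics, read_state, camera, PlanningError, finish_job, grip_point_offset gives the robot as it stands. Calls block until the motion is done:
- movep(position, orientation): joint-space move of the TCP to a pose.
- movel(position, frame=None, max_speed=150, guard=None): straight line of the TCP; frame=None keeps the orientation; max_speed is the mean speed in mm/s. With guard (N) it stops when the force on the tool has changed by that much, and returns True; else False.
- goto_joints(angles): joint-space move.
- open_gripper() and clamp(): open the fingers fully, or close them until they stop; the grip force is fixed at half the most.
- wait(seconds).
- inverse_kinematics(position, orientation): joint angles nearest the present ones, or None.
- read_state(): the state.
- camera(name): name is "side" or "top"; returns a dict with "image" (420x560x3 uint8, blue, green, red), "range_z" (420x560 float32, mm along the optical axis (not along the pixel's ray), 0 where there is no reading), "fx", "fy", "cx", "cy" (pixels), "cam_to_world" (4x4, takes a point from camera to world coordinates). Camera axes: x right, y up, looking along -z (the intrinsics and any distortion apply to the point x, -y, -z); pixel columns grow to the right and rows downward; lengths in mm; the calibration is good to about 2 mm. A picture is of the moment at which its call begins.
A pose or a line that the arm cannot do raises PlanningError and nothing moves.
- finish_job(): hands the job in; it is judged then, once.
The state is a dict: "time": time; "qpos": joint angles; "qvel": joint speeds; "joint_efforts": joint torques, N m; "eef_pos": TCP position; "tool_rot": TCP orientation; "ft_force": force on the tool from outside, world axes, zero at the start; "torque": the same for the moment, N m; "finger_gap": finger opening in mm; "gripper_force": force on a finger pad.
Only numpy, scipy, OpenCV 4.12 (cv2) and the standard library are available. Lean on these libraries where they do the work, as an engineer would, in place of code of your own. Each camera call takes 0.05 s, during which the arm holds its last target. There are 200 camera calls.

## Working session

There is one attempt and no reset: what is moved stays moved. The work goes in short steps, each a Python script; the robot and the scene stay as the last script left them, time stands still between calls to the robot, and variables do not carry over. Pictures are saved under pics/ and viewed, at most 10 in all, crops included, and the job is handed in when it is done.

```bash
mkdir -p pics; ls; python3 - <<'E'
from workcell import *
import cv2,numpy as np
for n in("top","side"):
    c=camera(n); cv2.imwrite(f"pics/{n}0.png",c["image"]); np.savez(f"{n}0.npz",**c)
    print(n,c["fx"],c["fy"],c["cx"],c["cy"],[k for k in c]); print(np.round(c["cam_to_world"],3))
print(grip_point_offset,read_state())
E
```

```text
pics
top 426.10241839067874 426.10241839067874 284.3874856346388 208.98954837615975 ['image', 'range_z', 'fx', 'fy', 'cx', 'cy', 'cam_to_world']
[[ 1.100000e-02  9.840000e-01 -1.800000e-01  3.204530e+02]
 [-1.000000e+00  1.400000e-02  1.300000e-02  7.274800e+01]
 [ 1.500000e-02  1.800000e-01  9.830000e-01  1.206512e+03]
 [ 0.000000e+00  0.000000e+00  0.000000e+00  1.000000e+00]]
side 463.1314477935643 463.1314477935643 271.93462166234724 214.72947368326768 ['image', 'range_z', 'fx', 'fy', 'cx', 'cy', 'cam_to_world']
[[-8.030000e-01  2.860000e-01 -5.230000e-01 -2.231600e+02]
 [-5.960000e-01 -3.930000e-01  7.000000e-01  1.106477e+03]
 [-5.000000e-03  8.740000e-01  4.860000e-01  8.252360e+02]
 [ 0.000000e+00  0.000000e+00  0.000000e+00  1.000000e+00]]
-18.700000000000003 {'time': 0.1, 'qpos': array([ 1.18873963,  0.52196111, -0.03633611,  1.59993041,  0.02116248,
        1.0210907 , -0.11280634]), 'qvel': array([ 3.55346045e-04, -2.31163029e-03,  1.56538997e-03, -1.65201012e-03,
        1.81305933e-04, -6.27549259e-06, -1.15309365e-03]), 'joint_efforts': array([ 5.01801755e-03, -9.28496790e+01,  1.98503405e+00, -3.70535982e+01,
        1.82903587e-02,  5.28007906e-03,  1.54478244e-05]), 'eef_pos': array([ 191.66030786, -594.58082643,  230.78637186]), 'tool_rot': array([[ 9.51774662e-01,  3.06797778e-01, -3.40351849e-04],
       [ 3.06797965e-01, -9.51774191e-01,  9.47397124e-04],
       [-3.32787736e-05, -1.00612783e-03, -9.99999493e-01]]), 'ft_force': array([ 0.36308975, -0.04882775,  0.05358217]), 'torque': array([ 0.0244364 , -0.04089467, -0.01148353]), 'gripper_force': 0.0, 'finger_gap': 85.3045279713575}
```

View pics/top0.png

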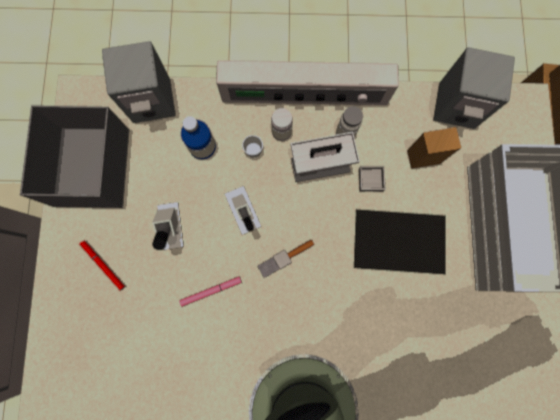

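View pics/side0.png

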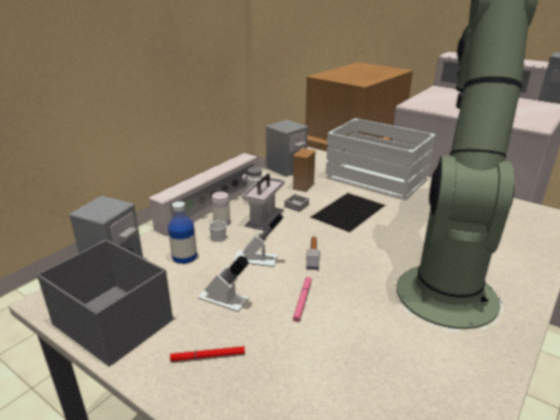

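The top view shows the tray handle at (325,151), the mat at (400,241), the slim stand at (242,210) and the stout stand at (168,225). The pink and red look-alikes are at (210,291) and (102,265). Next I'll measure from the depth data.

```bash
cat > h.py <<'E'
import numpy as np,cv2
def cloud(c):
    z=c["range_z"].astype(float); v,u=np.mgrid[:z.shape[0],:z.shape[1]]
    P=np.stack([(u-c["cx"])/c["fx"]*z,-(v-c["cy"])/c["fy"]*z,-z],-1)
    M=c["cam_to_world"]; W=P@M[:3,:3].T+M[:3,3]; W[z==0]=np.nan; return W
E
python3 - <<'E'
from h import *
d={n:dict(np.load(f"{n}0.npz")) for n in("top","side")}
W={n:cloud(d[n]) for n in d}
def rect(P):
    (c,s,a)=cv2.minAreaRect(P[:,:2].astype(np.float32)); return np.round(c,1),np.round(s,1),round(a,1),np.round(np.median(P[:,2]),1),len(P)
T=W["top"];g=d["top"]["image"].max(-1)
def box(n,u0,u1,v0,v1,zl,zh,dark=None):
    w=W[n][v0:v1,u0:u1]; m=(w[...,2]>zl)&(w[...,2]<zh)
    if dark: 
        k=d[n]["image"][v0:v1,u0:u1].max(-1); m&=(k<dark)
    return w[m]
print("table z",np.nanmedian(T[300:330,100:200,2]),np.nanmedian(W["side"][330:360,270:300,2]))
print("mat",rect(box("top",345,455,200,280,-10,15,45)))
print("tray rows"); 
for v in range(132,182,4): print(v,np.round(T[v,288:362:5,2]).astype(float).tolist())
print("handle",rect(box("top",295,355,130,172,155,260)))
hs=box("side",240,290,165,235,155,260);print("handle side",rect(hs[:,:]) , hs.max(0),hs.min(0))
for nm,b in(("slim",(222,265,180,238)),("stout",(145,190,198,256))):
    for n in ("top",):
        for zl,zh in((3,14),(40,70),(70,90),(90,110),(110,130),(130,150),(150,175)):
            p=box(n,*b,zl,zh)
            if len(p)>4: print(nm,zl,zh,rect(p))
i=d["top"]["image"][85:285,140:460];cv2.imwrite("pics/c1.png",cv2.resize(i,None,fx=2.5,fy=2.5,interpolation=cv2.INTER_CUBIC))
i=d["side"]["image"][160:320,160:320];cv2.imwrite("pics/c2.png",cv2.resize(i,None,fx=3.7,fy=3.7,interpolation=cv2.INTER_CUBIC))
E
```

```text
table z 1.1937493306249962 0.8248413877156509
mat (array([ 453.3, -272.4]), array([255.4, 162. ]), 86.7, np.float64(3.5), 4982)
tray rows
132 [60.0, -1.0, -0.0, 0.0, -2.0, 0.0, 2.0, -1.0, 3.0, 6.0, 49.0, 76.0, 123.0, 81.0, -0.0]
136 [22.0, 1.0, -1.0, 1.0, -2.0, 3.0, 2.0, -1.0, 124.0, 125.0, 111.0, 117.0, 111.0, 125.0, -0.0]
140 [2.0, 2.0, 0.0, 128.0, 120.0, 117.0, 113.0, 114.0, 114.0, 113.0, 114.0, 118.0, 113.0, 119.0, 0.0]
144 [-3.0, 114.0, 116.0, 116.0, 111.0, 116.0, 116.0, 113.0, 111.0, 163.0, 163.0, 112.0, 113.0, 113.0, -2.0]
148 [4.0, 113.0, 117.0, 112.0, 115.0, 162.0, 158.0, 162.0, 165.0, 159.0, 152.0, 112.0, 115.0, 112.0, -2.0]
152 [-1.0, 126.0, 115.0, 115.0, 114.0, 159.0, 112.0, 112.0, 109.0, 117.0, 117.0, 114.0, 117.0, 114.0, -0.0]
156 [0.0, 126.0, 114.0, 115.0, 114.0, 123.0, 114.0, 110.0, 118.0, 115.0, 114.0, 114.0, 112.0, 115.0, 128.0]
160 [1.0, 4.0, 115.0, 114.0, 113.0, 116.0, 112.0, 110.0, 115.0, 113.0, 118.0, 115.0, 113.0, 113.0, 124.0]
164 [0.0, 9.0, 110.0, 114.0, 114.0, 112.0, 115.0, 115.0, 115.0, 111.0, 124.0, 122.0, 116.0, 1.0, 2.0]
168 [-0.0, 8.0, 114.0, 114.0, 115
[... 1085 characters left out ...]
0), 33)
slim 150 175 (array([472.9, 146.8]), array([29.6, 20.5]), 1.5, np.float64(163.6), 79)
stout 3 14 (array([485.9, 390.2]), array([165.4, 126.1]), 2.8, np.float64(7.2), 618)
stout 40 70 (array([491.8, 380.3]), array([80.9, 48.1]), 13.0, np.float64(56.2), 157)
stout 70 90 (array([481.3, 379.4]), array([61.9, 48.5]), 10.7, np.float64(80.7), 171)
stout 90 110 (array([470.2, 378.2]), array([53.7, 48.7]), 8.5, np.float64(97.5), 137)
stout 110 130 (array([455.9, 368.3]), array([41.1, 21.4]), 62.6, np.float64(120.3), 61)
stout 130 150 (array([432.5, 369. ]), array([45.5, 32. ]), 7.1, np.float64(144.7), 137)
stout 150 175 (array([431.6, 371.1]), array([20.6, 32.1]), 11.2, np.float64(153.7), 78)
```

View pics/c1.png

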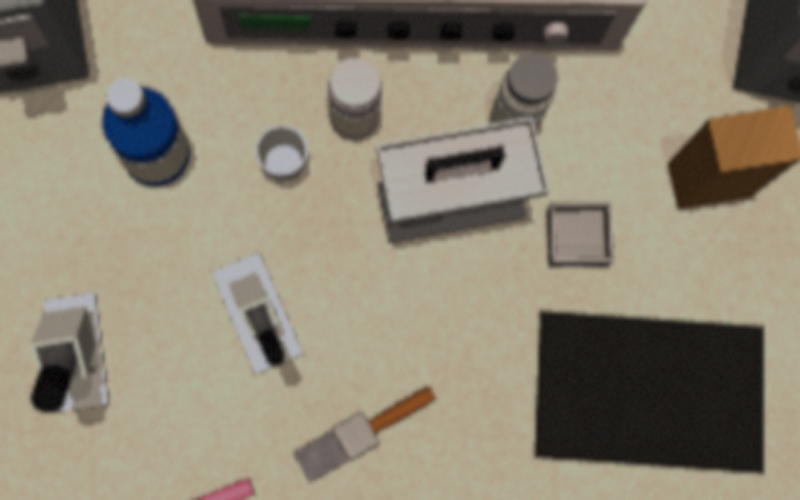

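View pics/c2.png

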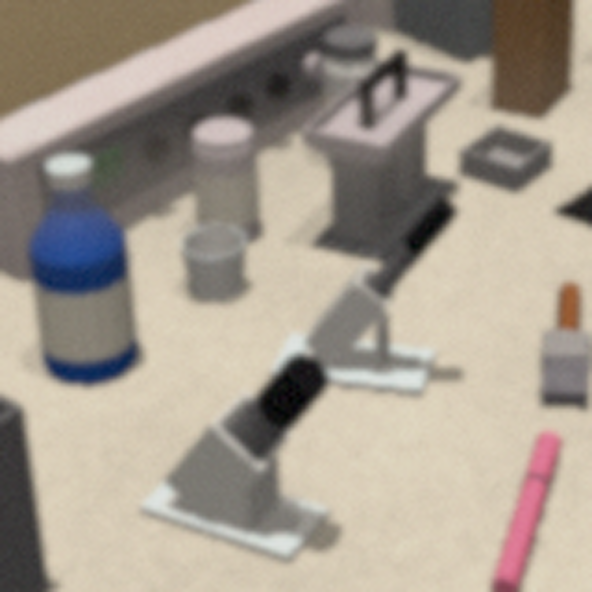

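The crops show the tray across both canisters, with the handle free and the can and jar behind it. Both sticks lean towards the robot with their black caps up. Tray floor at 113 and handle top at 161 match the heights given. Next I'll fit the stick cylinders and plan.

```bash
cat >> h.py <<'E'
from scipy.optimize import least_squares
def fitstick(P,r,p0,a0,L=None):
    """cylinder fit: p0 point on axis, a0 axis guess -> point, axis, cap end, rms"""
    a0=a0/np.linalg.norm(a0); e1=np.cross(a0,[0,0,1.]); 
    if np.linalg.norm(e1)<.1: e1=np.array([1.,0,0])
    e1/=np.linalg.norm(e1); e2=np.cross(a0,e1)
    def g(x):
        a=a0+x[2]*e1+x[3]*e2; return p0+x[0]*e1+x[1]*e2,a/np.linalg.norm(a)
    def f(x):
        p,a=g(x); return np.linalg.norm(np.cross(P-p,a),axis=1)-r
    s=least_squares(f,[0,0,0,0],loss="soft_l1",f_scale=2)
    p,a=g(s.x); t=(P-p)@a; ok=abs(f(s.x))<5
    return p,a,np.percentile(t[ok],98),np.sqrt(np.mean(f(s.x)[ok]**2)),ok.sum()
E
python3 - <<'E'
from h import *
d={n:dict(np.load(f"{n}0.npz")) for n in("top","side")}
C={n:cloud(d[n]).reshape(-1,3) for n in d}
A=np.vstack(list(C.values()))
for nm,r,p0,yaw in(("slim",10.1,[485,153,135.],22),("stout",17.1,[440,370,125.],10)):
    y=np.radians(yaw);s=np.sin(np.radians(36)); a=np.array([-s*np.cos(y),-s*np.sin(y),.81]);p0=np.array(p0)
    for src in("top","side","both"):
        P=A if src=="both" else C[src]; P=P[~np.isnan(P[:,0])]
        q=P-p0; t=q@a; rad=np.linalg.norm(np.cross(q,a),axis=1)
        lo=-25 if nm=="slim" else -18
        Q=P[(t>lo)&(t<70)&(rad<r+14)]
        p,ax,tip,rms,n=fitstick(Q,r,p0,a)
        print(nm,src,"tip",np.round(p+tip*ax,1),"axis",np.round(ax,3),"lean",np.round(np.degrees(np.arccos(ax[2])),1),"yaw",np.round(np.degrees(np.arctan2(-ax[1],-ax[0])),1),"rms",round(rms,1),n)
def rect(P):
    c,s,a=cv2.minAreaRect(P[:,:2].astype(np.float32)); return np.round(c,1),np.round(s,1),round(a,1),len(P)
T=C["top"]; near=(abs(T[:,0]-675)<90)&(abs(T[:,1]+46)<110)
for n in("top","side"):
    T=C[n]; near=(abs(T[:,0]-675)<90)&(abs(T[:,1]+46)<110)
    print(n,"tray",rect(T[near&(T[:,2]>109)&(T[:,2]<132)]),"handle",rect(T[near&(T[:,2]>150)&(T[:,2]<170)]))
T=C["top"];im=d["top"]["image"].reshape(-1,3).max(1)
m=(abs(T[:,0]-453)<140)&(abs(T[:,1]+272)<170)&(abs(T[:,2])<12)
print("mat",[rect(T[m&(im<k)]) for k in(45,80,100)])
S=T[(abs(T[:,0]-730)<70)&(abs(T[:,1]-60)<80)&(T[:,2]>130)&(T[:,2]<150)];print("softener",np.median(S,0))
E
```

```text
slim top tip [464.6 143.5 166.7] axis [-0.519 -0.243  0.819] lean 35.0 yaw 25.1 rms 1.7 117
slim side tip [465.1 144.2 166.2] axis [-0.55  -0.23   0.803] lean 36.6 yaw 22.7 rms 2.0 135
slim both tip [464.5 144.  166.6] axis [-0.537 -0.229  0.812] lean 35.7 yaw 23.1 rms 1.9 251
stout top tip [421.3 369.8 151.8] axis [-0.556 -0.083  0.827] lean 34.2 yaw 8.4 rms 1.8 187
stout side tip [422.3 369.5 151.9] axis [-0.559 -0.081  0.825] lean 34.4 yaw 8.2 rms 1.8 212
stout both tip [421.7 369.6 151.8] axis [-0.556 -0.081  0.827] lean 34.2 yaw 8.3 rms 1.8 399
top tray (array([691.3, -41.1]), array([146.8, 206.8]), 0.2, 1944) handle (array([675.2, -46.3]), array([14.4, 80.7]), 11.9, 169)
side tray (array([690.6, -40.8]), array([203.9, 148.5]), 89.9, 658) handle (array([676.6, -45.2]), array([16.2, 87. ]), 12.0, 72)
mat [(array([ 453.3, -272.4]), array([255.4, 162. ]), 86.7, 4981), (array([ 453.3, -271.4]), array([257.2, 167.1]), 86.6, 5203), (array([ 453.6, -270.9]), array([258.5, 168.1]), 86.7, 5268)]
softener [664.30210569  -9.21169014 138.47500608]
```

```bash
cat >> h.py <<'E'
def R(z,y):
    z=np.array(z,float);z/=np.linalg.norm(z); y=np.array(y,float); y-=z*(y@z); y/=np.linalg.norm(y)
    return np.column_stack([np.cross(y,z),y,z])
def az(deg): t=np.radians(deg); return np.array([np.cos(t),np.sin(t),0])
DOWN=np.array([0,0,-1.])
SL=dict(tip=np.array([464.6,144,166.6]),ax=np.array([-.537,-.231,.811]),yaw=23.3)
ST=dict(tip=np.array([421.7,369.6,151.8]),ax=np.array([-.556,-.081,.827]),yaw=8.3)
E
python3 - <<'E'
from h import *; from workcell import *
def t(n,p,Rm):
    q=inverse_kinematics(list(p),Rm); print(n,None if q is None else np.round(q,2).tolist())
for s in(0,180):
    print("sign",s)
    t("tray",[675.8,-46,136],R(DOWN,az(12+s))); t("trayup",[675.8,-46,230],R(DOWN,az(12+s)))
    t("mat",[453.5,-271,39],R(DOWN,az(-3.3+s)))
    for n,k in(("slim",SL),("stout",ST)):
        for d in(-45,60):
            p=k["tip"]+k["ax"]*d
            t(f"{n} inplane {d}",p,R(-k["ax"],az(k["yaw"]+s))); t(f"{n} horiz {d}",p,R(-k["ax"],az(k["yaw"]+90+s)))
    for y in(-5,-87): t("can",[675-.2*y-9,y,250],R(DOWN,az(12+s)))
E
```

```text
sign 0
tray [0.36, 0.78, -0.64, 1.51, 0.51, 1.03, -0.19]
trayup [0.38, 0.68, -0.67, 1.42, 0.44, 1.19, -0.14]
mat [0.64, 0.67, -0.29, 1.97, 0.36, 0.54, 0.04]
slim inplane -45 None
slim horiz -45 None
slim inplane 60 None
slim horiz 60 None
stout inplane -45 [-0.16, 0.93, -1.28, 2.17, 1.7, 1.31, -2.19]
stout horiz -45 [-0.4, 0.68, -0.86, 2.18, 1.62, 0.95, -0.71]
stout inplane 60 [-0.8, 0.33, -0.45, 2.24, 1.24, 0.7, -2.1]
stout horiz 60 [-0.2, 0.6, -1.27, 2.21, 1.41, 1.15, -0.59]
can [0.35, 0.66, -0.72, 1.43, 0.44, 1.22, -0.21]
can [0.4, 0.67, -0.61, 1.37, 0.39, 1.22, -0.03]
sign 180
tray [-0.4, 0.81, 0.64, 1.55, -0.55, 0.97, -2.52]
trayup [-0.48, 0.75, 0.82, 1.48, -0.57, 1.16, -2.5]
mat [0.21, 0.69, 0.3, 2.0, -0.4, 0.51, -2.4]
slim inplane -45 None
slim horiz -45 None
slim inplane 60 None
slim horiz 60 None
stout inplane -45 [-0.4, 0.68, -0.86, 2.18, 1.62, 0.95, 0.87]
stout horiz -45 [-1.19, 0.55, 0.17, 2.22, 1.59, 0.37, 2.28]
stout inplane 60 [-0.2, 0.6, -1.27, 2.21, 1.41, 1.15, 0.98]
stout horiz 60 [-2.02, 0.68, 1.23, 2.29, -0.89, 0.24, -1.62]
can [-0.69, 0.92, 1.22, 1.49, -0.87, 1.35, -2.33]
can [-0.38, 0.73, 0.77, 1.42, -0.52, 1.2, -2.49]
```

```bash
cat > scan.py <<'E'
from h import *; from workcell import *
# tool tilt scan: phi = tool lean at the stand (lean = along stick), horizontal closing
def lean(yaw,phi): return R(np.cos(np.radians(phi))*DOWN+np.sin(np.radians(phi))*az(yaw), az(yaw+90))
for n,k in(("slim",SL),):
  g=k["tip"]-30*k["ax"]
  for s in(1,-1):
    for phi in(0,10,15,20,25,30,35):
        Rm=lean(k["yaw"],phi)@np.diag([s,s,1]); out=[]
        for up in(0,50,110):
            q=inverse_kinematics(list(g+up*k["ax"]+19*Rm[:,2]),Rm); out.append(None if q is None else np.round(q,2).tolist())
        print(n,s,phi,out)
  # upright at canister: tool tilted by d, pointing azimuth psi
for s in(1,-1):
  for d in(0,10,20,25):
    o=[]
    for psi in range(-180,180,30):
        Rm=lean(psi,-d)@np.diag([s,s,1])
        q=inverse_kinematics(list(np.array([676,-46,220])+19*Rm[:,2]),Rm); o.append((psi,None if q is None else round(q[6],1)))
    print("can",s,d,o)
E
python3 scan.py
```

```text
slim 1 0 [[0.33, 0.72, -1.07, 1.97, 0.79, 0.95, 0.83], [0.37, 0.59, -1.07, 2.01, 0.65, 0.93, 0.93], [0.42, 0.42, -1.06, 2.05, 0.46, 0.93, 1.09]]
slim 1 10 [[0.24, 0.56, -0.87, 2.11, 0.81, 0.62, 0.8], [0.41, 0.5, -1.07, 2.14, 0.76, 0.7, 0.83], [0.48, 0.31, -1.06, 2.17, 0.48, 0.69, 1.09]]
slim 1 15 [[0.26, 0.54, -0.87, 2.18, 0.97, 0.52, 0.65], [0.28, 0.39, -0.86, 2.21, 0.72, 0.5, 0.86], [0.5, 0.27, -1.06, 2.23, 0.5, 0.56, 1.07]]
slim 1 20 [[0.11, 0.46, -0.67, 2.25, 1.11, 0.33, 0.5], [0.3, 0.37, -0.87, 2.28, 0.91, 0.39, 0.68], [0.52, 0.23, -1.05, 2.3, 0.56, 0.43, 1.01]]
slim 1 25 [[0.41, 0.6, -1.07, 2.3, 1.55, 0.53, 0.12], [0.14, 0.31, -0.67, 2.35, 1.16, 0.23, 0.42], [0.53, 0.2, -1.05, 2.36, 0.7, 0.31, 0.87]]
slim 1 30 [[0.53, 0.73, -1.27, 2.36, 1.77, 0.71, -0.04], [0.59, 0.52, -1.27, 2.4, 1.62, 0.54, 0.02], None]
slim 1 35 [None, None, None]
slim -1 0 [[-0.0, 0.54, -0.56, 1.99, 0.42, 0.73, -1.98], [0.11, 0.45, -0.69, 2.03, 0.4, 0.8, -1.98], [0.27, 0.35, -0.85, 2.05, 0.34, 0.88, -1.93]]
slim -1 10 [[-0.04, 0.46, -0.49, 2.13, 0.51, 0.47, -2.07], [0.14, 0.38, -0.69, 2.16, 0.49, 0.56, -2.0
[... 2243 characters left out ...]
p.float64(-0.9)), (90, np.float64(-0.5)), (120, np.float64(-0.0)), (150, np.float64(0.5))]
can -1 20 [(-180, np.float64(0.9)), (-150, np.float64(1.4)), (-120, np.float64(2.1)), (-90, np.float64(-2.5)), (-60, np.float64(-2.4)), (-30, np.float64(-2.0)), (0, np.float64(-1.6)), (30, np.float64(-1.3)), (60, np.float64(-0.9)), (90, np.float64(-0.6)), (120, np.float64(-0.2)), (150, np.float64(0.3))]
can -1 25 [(-180, np.float64(0.8)), (-150, np.float64(1.4)), (-120, np.float64(2.2)), (-90, np.float64(-2.5)), (-60, np.float64(-2.3)), (-30, np.float64(-2.0)), (0, np.float64(-1.6)), (30, np.float64(-1.3)), (60, np.float64(-0.9)), (90, np.float64(-0.6)), (120, np.float64(-0.3)), (150, np.float64(0.2))]
```

```bash
python3 - <<'E'
from h import *; from workcell import *
Rt=R(DOWN,az(12)); Rm=R(DOWN,az(-3.3))
movep([675.8,-46,220],Rt); movel([675.8,-46,136],max_speed=120)
clamp(); s=read_state(); print(s["finger_gap"],s["gripper_force"],s["ft_force"],s["time"])
movel([675.8,-46,166],max_speed=60); s=read_state(); print(s["finger_gap"],s["ft_force"])
movel([675.8,-46,225],max_speed=150); movel([453.5,-271,200],frame=Rm,max_speed=200)
movel([453.5,-271,60],max_speed=120); g=movel([453.5,-271,36],max_speed=25,guard=6); s=read_state(); print(g,s["eef_pos"],s["ft_force"],s["time"])
open_gripper(); movel([453.5,-271,150],max_speed=150)
movep([453.5,-150,330],Rm)
for n in("top","side"):
    c=camera(n); cv2.imwrite(f"pics/{n}1.png",c["image"]); np.savez(f"{n}1.npz",**c)
print(read_state()["time"])
E
```

```text
11.084712162620018 59.55058157444 [ 0.83986681 -0.79693877  2.17546393] 4.2083
11.078340887144535 [-0.55830678 -1.1840952  -2.36473353]
True [ 453.71035528 -270.95998486   39.00566094] [-0.15956047  0.02049037  6.83699103] 9.2333
11.8083
```

View pics/top1.png

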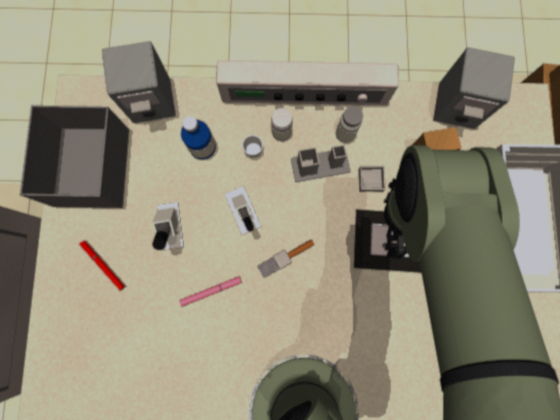

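The tray is on the mat and was released at exactly the expected height. The wide canister is at (308,160) and the narrow one at (339,155). Next I'll measure the mouths.

```bash
python3 - <<'E'
from h import *
def rect(P):
    c,s,a=cv2.minAreaRect(P[:,:2].astype(np.float32)); return np.round(c,1),np.round(s,1),round(a,1),len(P)
for n in("top","side"):
    d=dict(np.load(f"{n}1.npz")); T=cloud(d).reshape(-1,3)
    for nm,c in(("narrow",(667,-85)),("wide",(667,0))):
        m=(np.hypot(T[:,0]-c[0],T[:,1]-c[1])<42)&(T[:,2]>98)&(T[:,2]<118); print(n,nm,rect(T[m]),np.median(T[m],0).round(1))
    m=(abs(T[:,0]-675)<60)&(abs(T[:,1]+46)<110)&(T[:,2]>5)&(T[:,2]<13); print("plate",rect(T[m]))
d=dict(np.load("top1.npz"))
i=d["image"][130:190,280:370];cv2.imwrite("pics/c3.png",cv2.resize(i,None,fx=8,fy=8,interpolation=cv2.INTER_CUBIC))
E
```

```text
top narrow (array([683.9, -87. ]), array([35.8, 34.3]), 10.6, 91) [682.5 -85.8 106.7]
top wide (array([667.4,  -4.7]), array([50.7, 48.3]), 12.0, 123) [664.7  -5.6 106.7]
plate (array([673.7, -45.4]), array([115.8, 211. ]), 0.6, 710)
side narrow (array([683.9, -84.3]), array([37.1, 41.9]), 13.2, 71) [685.  -84.9 104.7]
side wide (array([667. ,  -2.2]), array([56.2, 55.8]), 7.2, 112) [ 6.681e+02 -1.000e-01  1.058e+02]
plate (array([670.8, -55.1]), array([204.5,  97.9]), 87.5, 221)
```

View pics/c3.png

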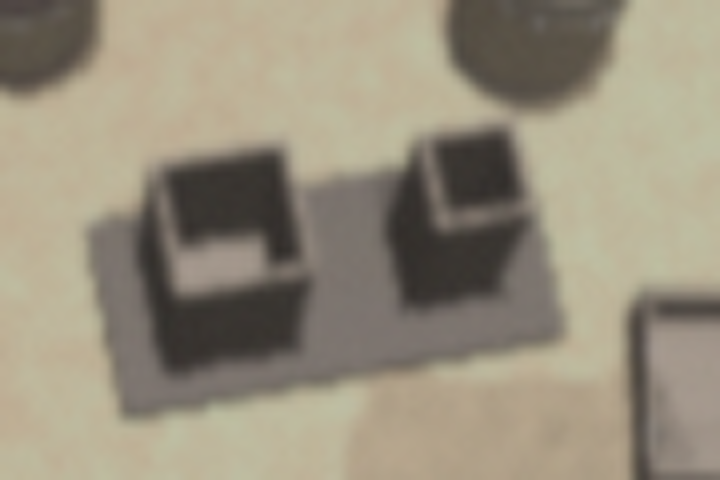

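The crop shows both mouths clearly. They are 83.9 mm apart at yaw 11.3°, as specified. Next is the slim stick.

```bash
cat >> h.py <<'E'
def lean(yaw,phi): return R(np.cos(np.radians(phi))*DOWN+np.sin(np.radians(phi))*az(yaw), az(yaw+90))
NA=np.array([684,-86.5,11.]); WI=np.array([667.4,-4.3,11.]); CY=11.4
def held(tip,ax,L,r,tag):
    """measure a held stick: fit its free lower part in both cameras"""
    from workcell import camera
    P=[]
    for n in("top","side"):
        c=camera(n); cv2.imwrite(f"pics/{tag}_{n}.png",c["image"]); np.savez(f"{tag}_{n}.npz",**c); W=cloud(c).reshape(-1,3); P.append(W[~np.isnan(W[:,0])])
    for nm,Q in(("top",P[0]),("side",P[1]),("both",np.vstack(P))):
        q=Q-tip; t=q@ax; rad=np.linalg.norm(np.cross(q,ax),axis=1)
        S=Q[(t<-62)&(t>-L-8)&(rad<r+12)]
        if len(S)<15: print(nm,len(S)); continue
        p,a,_,rms,n=fitstick(S,r,tip-.7*L*ax,ax); o=p+a*((tip-p)@a)
        tt=(S-p)@a; foot=p+a*np.percentile(tt,2)
        print(tag,nm,"axis",np.round(a,3),"off at tip",np.round(o-tip,1),"deg",np.degrees(np.arccos(min(1,a@ax))).round(1),"len to foot",round(float((tip-foot)@a),1),"rms",round(rms,1),n)
E
python3 - <<'E'
from h import *; from workcell import *
k=SL; ax=k["ax"]/np.linalg.norm(k["ax"]); Rm=lean(k["yaw"],15); g=k["tip"]-30*ax+19*Rm[:,2]
movep(list(g-70*Rm[:,2]),Rm); movel(list(g),max_speed=120); clamp()
s=read_state(); print(s["finger_gap"],s["gripper_force"],s["ft_force"],s["time"])
movel(list(g+110*ax),max_speed=110); s=read_state(); print(s["finger_gap"],s["ft_force"],s["time"])
held(k["tip"]+110*ax,ax,175,10,"slim")
print(s["eef_pos"])
E
```

```text
18.86867167163055 58.15524458885193 [-5.07870678 -1.94192471  8.43710934] 14.3917
18.91058063496828 [-0.01446101  0.75331059 -0.7481344 ] 15.5417
slim top axis [-0.525 -0.231  0.819] off at tip [-0.4  0.1 -0.2] deg 0.8 len to foot 176.4 rms 0.7 96
slim side axis [-0.522 -0.23   0.821] off at tip [0.9 0.5 0.7] deg 1.0 len to foot 174.1 rms 1.9 227
slim both axis [-0.517 -0.23   0.824] off at tip [1.2 0.3 0.8] deg 1.4 len to foot 174.6 rms 1.7 322
[426.18822792 127.42061794 212.88719774]
```

View pics/slim_side.png

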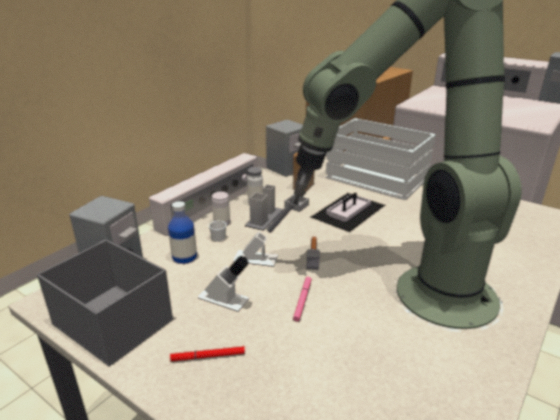

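The slim stick is held clear of its stand and the tray lies on the mat. Next I'll turn the stick upright over the narrow canister and check it there.

```bash
cat >> h.py <<'E'
def upright(Rm,tcp,foot,a,ydeg,y_t=(0,1,0)):
    """tool pose offset that stands the held stick up: returns Rp and foot offset in world"""
    a_t=Rm.T@(a/np.linalg.norm(a)); f_t=Rm.T@(foot-tcp)
    Rp=R([0,0,1],az(ydeg))@R(a_t,y_t).T
    return Rp,Rp@f_t
E
python3 - <<'E'
from h import *; from workcell import *
k=SL; ax=k["ax"]/np.linalg.norm(k["ax"]); s=read_state(); tcp,Rm=s["eef_pos"],s["tool_rot"]
a=np.array([-.522,-.2305,.821]); a/=np.linalg.norm(a); tip=k["tip"]+110*ax+[.4,.3,.3]
Rp,off=upright(Rm,tcp,tip-175*a,a,CY); np.savez("slimpose.npz",Rp=Rp,off=off)
print(Rp[:,2].round(2),off.round(1))
movel(list(tcp+[0,0,50]),max_speed=150)
pre=NA*[1,1,0]+[0,0,145]-off
try: movel(list(pre),frame=Rp,max_speed=130); print("line")
except PlanningError as e: print(e); movep(list(pre),Rp)
s=read_state(); print(s["time"],s["finger_gap"],s["qpos"].round(2))
held(NA*[1,1,0]+[0,0,145+175],np.array([0,0,1.]),175,10,"slimup")
i=cv2.imread("pics/slimup_side.png")[90:250,200:360]; cv2.imwrite("pics/c4.png",cv2.resize(i,None,fx=3.7,fy=3.7,interpolation=cv2.INTER_CUBIC))
E
```

```text
[-0.07  0.33 -0.94] [   1.5   -6.5 -126.9]
line
18.8167 18.71309885258644 [ 0.57  0.77 -0.75  1.22  0.16  1.36  0.13]
slimup top axis [-0.001  0.009  1.   ] off at tip [-0.8  2.  -0. ] deg 0.5 len to foot 175.9 rms 0.6 122
slimup side axis [-0.016  0.018  1.   ] off at tip [-1.7  3.7 -0.1] deg 1.4 len to foot 173.6 rms 2.2 155
slimup both axis [-0.004  0.015  1.   ] off at tip [-0.8  3.  -0. ] deg 0.9 len to foot 174.8 rms 1.8 279
```

View pics/c4.png

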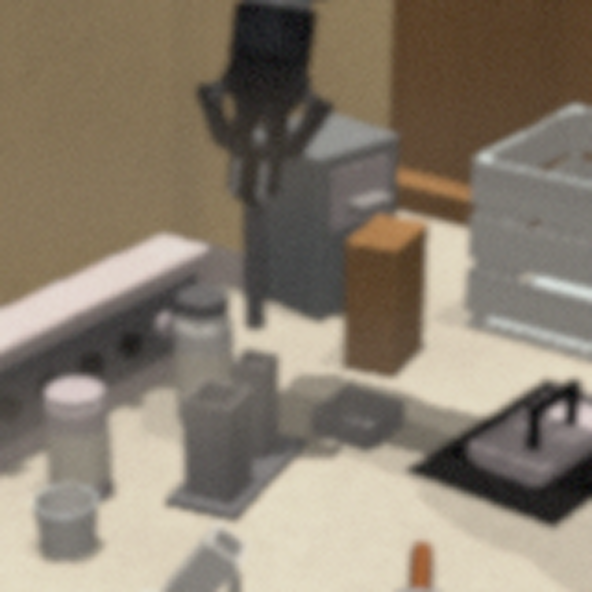

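The slim stick hangs upright over the narrow canister, within 1 mm at the foot. I'll insert it.

```bash
python3 - <<'E'
from h import *; from workcell import *
d=np.load("slimpose.npz"); off,Rp=d["off"],d["Rp"]
b=NA*[1,1,0]-off+[0,-.4,0]
g=movel(list(b+[0,0,102]),max_speed=80,guard=8); print(g)
if not g: g=movel(list(b+[0,0,20]),max_speed=80,guard=8); print(g)
if not g: g=movel(list(b+[0,0,9.5]),max_speed=25,guard=5); print(g)
s=read_state(); print("foot z",s["eef_pos"][2]-b[2],s["ft_force"],s["time"])
E
```

```text
False
False
True
foot z 13.635850410883492 [-1.04543525 -1.01793166  7.90113263] 21.125
```

```bash
python3 - <<'E'
from h import *; from workcell import *
open_gripper(); s=read_state(); Rp=s["tool_rot"]
movel(list(s["eef_pos"]-90*Rp[:,2]),max_speed=200)
k=ST; ax=k["ax"]/np.linalg.norm(k["ax"])
for sg in(1,-1):
  for phi in(34.2,28,20):
    Rm=lean(k["yaw"],phi)@np.diag([sg,sg,1]); g=k["tip"]-28*ax+19*Rm[:,2]
    print(sg,phi,[None if (q:=inverse_kinematics(list(p),Rm)) is None else np.round(q,2).tolist() for p in(g-70*Rm[:,2],g,g+100*ax)])
print(read_state()["time"])
c=camera("side"); i=c["image"][90:250,200:360]; cv2.imwrite("pics/c5.png",cv2.resize(i,None,fx=3.7,fy=3.7,interpolation=cv2.INTER_CUBIC))
W=np.vstack([cloud(c).reshape(-1,3),cloud(camera("top")).reshape(-1,3)])
m=(np.hypot(W[:,0]-NA[0],W[:,1]-NA[1])<30)&(W[:,2]>118); print(m.sum(),np.median(W[m],0),np.percentile(W[m][:,2],[90,97,100]))
E
```

```text
1 34.2 [[-1.1, 0.39, -0.04, 2.25, 1.31, 0.52, -0.6], [-0.7, 0.57, -0.45, 2.19, 1.6, 0.69, -0.77], [-0.69, 0.37, -0.58, 2.23, 1.29, 0.74, -0.56]]
1 28 [[-0.82, 0.39, -0.29, 2.16, 1.08, 0.57, -0.29], [-1.09, 0.53, 0.11, 2.16, 1.21, 0.33, -0.42], [-0.64, 0.36, -0.56, 2.17, 1.08, 0.69, -0.31]]
1 20 [[-0.39, 0.47, -0.75, 2.04, 0.95, 0.75, -0.06], [-0.55, 0.57, -0.52, 2.05, 1.07, 0.6, -0.16], [-0.39, 0.42, -0.81, 2.08, 0.91, 0.77, -0.09]]
-1 34.2 [[-1.9, 0.72, 1.11, 2.28, -1.19, 0.18, -1.33], [-1.33, 0.58, 0.37, 2.23, 1.64, 0.26, 2.21], [-2.0, 0.7, 1.22, 2.29, -1.0, 0.24, -1.51]]
-1 28 [[-1.88, 0.81, 1.26, 2.21, -1.19, 0.46, -1.27], [-1.61, 0.74, 0.86, 2.18, -1.2, 0.19, -1.26], [-1.86, 0.54, 1.03, 2.23, -0.35, 0.29, -2.09]]
-1 20 [[-1.39, 0.44, 0.54, 2.09, 0.05, 0.41, -2.4], [-1.45, 0.66, 0.7, 2.09, -0.6, 0.3, -1.78], [-1.78, 0.54, 1.03, 2.14, -0.5, 0.47, -1.89]]
22.3833
215 [679.05944285 -81.74650959 165.58099482] [187.32955618 188.42824172 189.86621696]
```

View pics/c5.png

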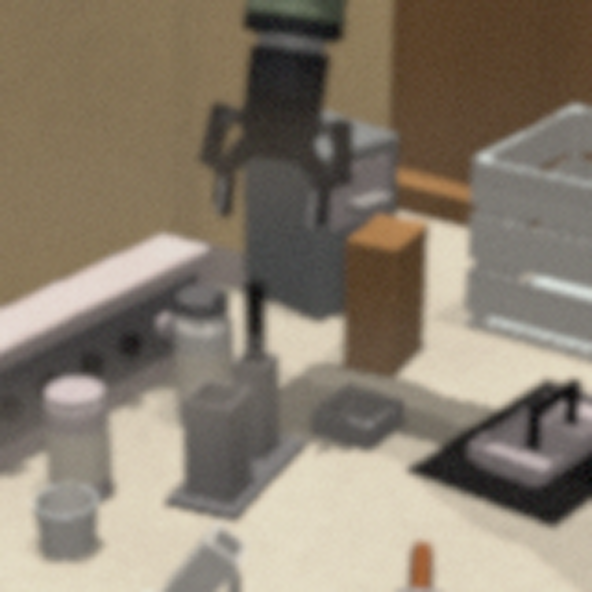

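The slim stick stands in the narrow canister with its top at about 187. Next is the stout stick.

```bash
python3 - <<'E'
from h import *; from workcell import *
k=ST; ax=k["ax"]/np.linalg.norm(k["ax"]); Rm=R(-ax,az(k["yaw"]+90)); g=k["tip"]-28*ax+19*Rm[:,2]
p=g-70*Rm[:,2]
try: movep(list(p+[0,0,50]),Rm)
except PlanningError as e: print(e)
movep(list(p),Rm); movel(list(g),max_speed=120); clamp()
s=read_state(); print(s["finger_gap"],s["gripper_force"],s["ft_force"],s["time"])
try: movel(list(g+110*ax),max_speed=110)
except PlanningError as e: print(e); movel(list(g+95*ax),max_speed=110)
s=read_state(); print(s["finger_gap"],s["ft_force"],s["time"],(s["eef_pos"]-g)@ax)
held(k["tip"]+((s["eef_pos"]-g)@ax)*ax,ax,155,17,"stout")
print(s["eef_pos"])
E
```

```text
32.732911127387176 58.50458800792694 [-5.54853605 -1.30572691  7.97504904] 26.1
32.810776975757335 [ 0.40111537  0.01540849 -1.43288904] 27.25 109.565985550351
stout top axis [-0.564 -0.091  0.821] off at tip [-0.8  0.  -0.6] deg 0.8 len to foot 154.9 rms 0.9 271
stout side axis [-0.559 -0.094  0.824] off at tip [ 0.6 -0.8  0.3] deg 0.8 len to foot 157.0 rms 1.2 348
stout both axis [-0.562 -0.093  0.822] off at tip [-0.3 -0.5 -0.3] deg 0.8 len to foot 156.9 rms 1.2 620
[386.80427096 364.24139124 203.454428  ]
```

```bash
python3 - <<'E'
from h import *; from workcell import *
k=ST; ax=k["ax"]/np.linalg.norm(k["ax"]); s=read_state(); tcp,Rm=s["eef_pos"],s["tool_rot"]
a=np.array([-.562,-.093,.822]); a/=np.linalg.norm(a); tip=k["tip"]+109.6*ax+[-.3,-.5,-.3]
Rp,off=upright(Rm,tcp,tip-156*a,a,CY); np.savez("stoutpose.npz",Rp=Rp,off=off)
print(Rp[:,2].round(2),off.round(1))
movel(list(tcp+[0,0,60]),max_speed=150)
pre=WI*[1,1,0]+[0,0,145]-off
try: movel(list(pre),frame=Rp,max_speed=130); print("line")
except PlanningError as e: print(e); movep(list(pre),Rp)
s=read_state(); print(s["time"],s["finger_gap"],s["qpos"].round(2))
held(WI*[1,1,0]+[0,0,145+156],np.array([0,0,1.]),155,17,"stoutup")
E
```

```text
[-0.01  0.01 -1.  ] [   0.4   -0.2 -108.9]
line
31.6083 33.18771498814394 [ 0.15  0.6  -0.38  1.43  0.22  1.17 -0.05]
stoutup top axis [0.    0.005 1.   ] off at tip [-0.4  1.1 -0. ] deg 0.3 len to foot 156.9 rms 0.6 136
stoutup side axis [0.004 0.006 1.   ] off at tip [ 0.7  1.5 -0. ] deg 0.4 len to foot 154.1 rms 2.1 248
stoutup both axis [0.004 0.008 1.   ] off at tip [ 0.4  1.6 -0. ] deg 0.5 len to foot 155.7 rms 1.7 382
```

```bash
python3 - <<'E'
from h import *; from workcell import *
d=np.load("stoutpose.npz"); off=d["off"]
b=WI*[1,1,0]-off+[0,-.4,0]
g=movel(list(b+[0,0,102]),max_speed=80,guard=8)
if not g: g=movel(list(b+[0,0,20]),max_speed=80,guard=8)
if not g: g=movel(list(b+[0,0,8.5]),max_speed=25,guard=5)
s=read_state(); z=s["eef_pos"][2]-b[2]; print(g,"foot z",z,s["ft_force"],s["time"])
if z<15:
    open_gripper(); movel(list(s["eef_pos"]+[0,0,150]),max_speed=180)
    movep([450,-60,330],R(DOWN,az(0)))
    wait(.5)
    P=[]
    for n in("top","side"):
        c=camera(n); cv2.imwrite(f"pics/{n}2.png",c["image"]); P.append(cloud(c).reshape(-1,3))
    for W in P:
      for nm,q in(("na",NA),("wi",WI)):
        m=(np.hypot(W[:,0]-q[0],W[:,1]-q[1])<26)&(W[:,2]>118); print(nm,m.sum(),np.percentile(W[m][:,2],[90,97]) if m.sum() else "")
    i=cv2.hconcat([cv2.imread("pics/top2.png")[90:290,130:460],cv2.imread("pics/side2.png")[130:330,150:400]]); cv2.imwrite("pics/c6.png",cv2.resize(i,None,fx=1.37,fy=1.37))
    print(read_state()["time"])
E
```

```text
True foot z 13.881339757365978 [3.54930313 1.17034645 3.56876238] 33.925
na 91 [188.15631844 188.86188477]
wi 207 [168.68468678 169.43349594]
na 99 [186.08108173 188.27137323]
wi 164 [167.83971136 168.84193952]
37.0
```

View pics/c6.png

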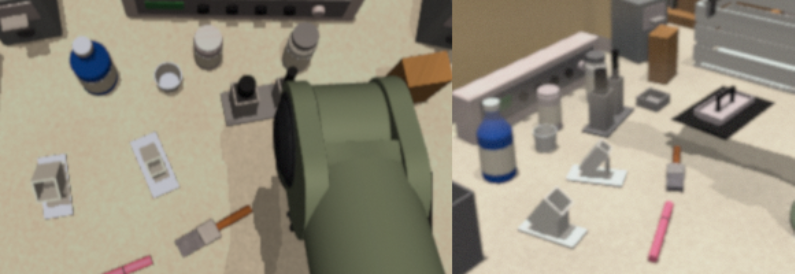

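Both sticks stand cap up in their canisters, with tops at about 187 and 168 (186 and 166 expected). The tray is flat on the mat, both stands are empty, and everything else looks where it was.

```bash
python3 -c "
from workcell import *
print(finish_job())"
```

```text
the job is handed in; nothing more can be done
None
```

I finished the task and handed it in at about 37 s of the 72 s allowed: the tray is flat on the mat, and the slim and stout sticks stand cap up on the floors of the narrow and wide canisters.

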